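# Shim the rocking bench scale

## Robot

A 6-joint arm with a two-finger parallel gripper is mounted at the origin on the work surface. World frame = base frame: x ahead of the robot, y to its left, z up, the work surface at z = 0. Lengths are in m, angles in rad, forces in N, time in s.
With the tool pointing down it reaches from about 0.35 to 0.775 m from the base axis. Payload 7.3 kg.
Tool frame: the origin (TCP) lies at the very end of the fingers, on their centre line; the grasp point (between the pads) lies 19 mm behind it (robot.tcp_to_grasp is the distance from the TCP to the grasp point, in m); z points along the fingers, y is the direction in which the jaws open and shut (so a half turn about z gives the same grasp; the last joint's range is limited). The gripper opens to 92 mm and grips with 3 to 60 N. Pads are 19 mm wide; open, the fingers measure 130 mm over their backs; the gripper's body (75 mm by 190 mm) begins 47 mm behind the grasp point.
Start: joints at [0.999, 0.342, 1.524, -0, 1.275, -0.146], TCP at [0.217, 0.478, 0.227] pointing down, gripper open.
Joint ranges: [-2.53, 2.53], [-0.77, 2.02], [0.04, 2.7], [-1, 4.14], [0.28, 2.66], [-3.11, 3.11]. Speed limits (rad/s): [2.57, 2.57, 3.14, 3.14, 3.14, 3.14].

## Interface

Orientations are given as [roll, pitch, yaw] about the fixed x, y, z axes, in that order (R = Rz(yaw) Ry(pitch) Rx(roll)).
In Python, from cell import robot gives the robot as it stands.
- The arm moves only by the tool arm_command, never from a script. Its argument "motion" is a list that holds one entry, the list of rows, each a list of 7 numbers: the turn, a rotation vector about the tool's x, y, z in units of 90 degrees (1.0 is 90 degrees), then the shift along the tool's x, y, z in units of 30 cm (1.0 is 30 cm), then the opening, from -1 (shut) to 1 (fully open). In form: [[[wx, wy, wz, tx, ty, tz, grip], ...]]. A call has 1 to 8 rows; each row is the pose to reach, as a shift and turn from the pose commanded when the call began, along the tool's axes at that moment; what a row does not reach only later rows make up. A row lasts 1/10 s, in which the tool goes at most 50 mm and 8.59 degrees, less where a joint would pass 70% of its speed; a pose out of reach is approached as far as the arm can. A call with a number of a shift or a turn outside -1 to 1 is refused whole. A call with a gripper value outside its range is refused whole. The fingers move at their own pace and stop on an object; "grip_force" is the grip in N (left out, the last holds). Time passes only in rows, so rows that repeat a pose let the fingers close. It gives the time, the measured TCP pose, the force and the opening at its end, in the units of the state.
- robot.observe(): the state, without advancing time (a new reading comes with each control period).
- robot.read_camera(name): name is "side" or "top"; returns a dict with "image" (420x560x3 uint8, red, green, blue), "z_map" (420x560 float32, m along the optical axis (not along the pixel's ray), 0 where there is no reading), "fov_y" (degrees; the focal length in pixels is half the picture's height over the tangent of half this angle, whatever the lens; pixels are square), "cx", "cy" (the principal point, pixels), "cam_to_world" (4x4, takes a point from camera to world coordinates). Camera axes: x right, y down, z forward; pixel columns grow to the right and rows downward; lengths in m; the calibration is good to about 2 mm. A picture is of the moment at which its call begins.
- robot.hand_in(): hands the job in, once; it reports no verdict.
The state is a dict: "time": time; "qpos": joint angles; "qvel": joint speeds; "joint_efforts": joint torques, N m; "tool_pos": TCP position; "tool_rot": TCP orientation; "contact_force": force on the tool from outside, world axes, zero at the start; "torque": the same for the moment, N m; "opening": finger opening in m.
Only numpy, scipy, OpenCV 4.12 (cv2) and the standard library are available. Lean on these libraries where they do the work, as an engineer would, in place of code of your own. Each camera call takes 0.05 s, during which the arm holds its last target.

## Task

The bench scale rocks because one of its levelling feet is jammed too short and hangs clear of the bench. Push the yellow wedge along the bench, thin end first, under the middle of that foot until it is snug and takes up the rock without jacking the scale out of level; then press down firmly on the pan's corner over that foot to prove that it no longer rocks, and let go. Only push and press, gently: do not pick up or grip the wedge, do not shove the scale from its place, and leave everything else as it stands.

Things in the scene. Friction and masses are not known exactly. Their poses are not given: they have to be found in the camera images.
- scale: grey bench scale, 260 (own x) x 280 (own y) x 78 mm high, 2.6 kg, loose. Origin on the bench under its middle, z up; sloped black display on its -x side, flat steel pan on the rest; housing's underside 24 mm up. Feet (pads 22 mm wide) at x = +-100, y = +-110 mm; the one at (100, 110) is short. It stands level on the other three; some 5 to 7 N down on the short corner rocks it onto that foot
- foot_pad (a point): centre of the underside of the short foot's black rubber pad, 30 mm in from the +x and +y sides of the housing. It hangs 5 to 8 mm above the bench at the start, so its height is the gap to fill. The jammed foot does not move in its thread. Axes as the scale's
- pan_corner (a point): the point on top of the pan straight above the short foot, 78 mm above the bench: press here. The pan is rigid with the scale and reaches 26 mm farther along the scale's x and 22 mm farther along its y
- wedge: yellow plastic wedge, 120 (own x) x 40 mm (y), about 50 g, lying askew beside the scale's +y side, thin end towards the short foot. 16 mm high at the heel (-x end), falling evenly to 2 mm at the thin +x end. Origin at the centre of its flat underside. Slides easily; once snug against the foot the push climbs in 5 mm of travel from 0 to some 10 N, beyond which it shoves or lifts the scale; 3 to 6 N is snug. Self-locking
- wedge_heel (a point): the middle of the wedge's upright heel face (40 mm wide, 16 mm high), 8 mm above the bench: push here
- wedge_tip (a point): the middle of the wedge's thin end
- short_foot: the short foot itself (pad, nut and stem), part of the scale; its origin is the point foot_pad
- test_weight: a knobbed steel test weight, 40 mm wide and 60 mm high, standing on the scale's pan; origin at the centre of its underside
- wrench: a steel open-end wrench, 200 mm long, lying flat along its own x
- square: a machinist's try square lying flat, brass stock 100 x 20 x 16 mm along its own x, blade 160 mm along its own y
- oil_can: a blue-green bottle of oil with a red cap, 52 mm wide, 170 mm high; origin at the centre of its underside
- flat_bar: an offcut of flat steel bar 140 x 40 x 12 mm, lying; origin at the centre of its underside
- round_bar: an offcut of brass round bar, 32 mm wide, 70 mm high, standing; origin at the centre of its underside
- tin: an empty open aluminium tin, 74 mm wide, 100 mm high, standing; origin at the centre of its underside
There are look-alikes about, which are no part of the job. What is meant by the wedge is not green or purple, and is the smaller of those in its own colour.

How it is judged:
On the way, in this order (a step that is already met when the one before it is completed fails the run):
1. the wedge has been pushed under the short foot and bears on it, the scale still level (contact force between wedge and short_foot above 0.5 N and angle between scale's own z axis and vertical below 0.015 rad and y of foot_pad in the frame of wedge between -0.015 and 0.015 m), for 0.3 s.
2. the pan corner over the foot is pressed down with more than 5 N and the wedge carries it: no rock (contact force between the fingers and scale above 5 N and contact force between wedge and short_foot above 3.5 N and angle between scale's own z axis and vertical below 0.015 rad and y of foot_pad in the frame of wedge between -0.015 and 0.015 m), for 0.2 s.
At the end, for the whole second after the job is handed in: The wedge lies flat on the bench and bears on the short foot (more than 0.3 N), the foot's centre within 15 mm of the wedge's centre line; the scale is within 0.015 rad of level (the corner jacked up by no more than about 2 mm), within 20 mm of its place, and everything is at rest (contact force between wedge and short_foot above 0.3 N and angle between scale's own z axis and vertical below 0.015 rad and y of foot_pad in the frame of wedge between -0.015 and 0.015 m and angle between wedge's own z axis and vertical below 0.05 rad and height (world z) of wedge below 0.006 m and distance of scale from where it was at the start of the episode below 0.02 m and linear speed of each of wedge, scale below 0.01 m/s); the robot touches nothing.
It fails at once if the wedge is lifted or tipped up (height (world z) of wedge above 0.012 m or angle between wedge's own z axis and vertical above 0.3 rad).
It fails at once if the wedge is gripped or rammed (more than 25 N of finger force on it) (contact force between the fingers and wedge above 25 N).
It fails at once if the scale is shoved more than 25 mm or tilted beyond its rock (distance of scale from where it was at the start of the episode above 0.025 m or angle between scale's own z axis and vertical above 0.09 rad).
It fails at once if the test weight is knocked over or off the pan (angle between test_weight's own z axis and vertical above 0.3 rad or height (world z) of test_weight below 0.05 m or distance of test_weight from where it was at the start of the episode above 0.04 m).
It fails at once if another thing on the bench is disturbed by more than 20 mm (distance of any of wrench, square, oil_can, flat_bar, round_bar, tin from where it was at the start of the episode above 0.02 m).
It also fails if it takes over 72 s, if anything falls off the work surface, if the arm or the gripper's body presses on something with over 40 N, if the wrist force passes 120 N, or if a joint passes its speed limit or range.

## Working session

There is one attempt and no reset: what is moved stays moved. The work goes in short steps, Python scripts to look and compute and a tool call to move; the robot and the scene stay as the last step left them, time stands still between calls to the robot, and variables do not carry over. Pictures are saved under pics/ and viewed, and the job is handed in when it is done.

Besides the shell and the picture viewer there is one more tool, called after "Emit:" as a command line: name --argument value ..., lists and objects as JSON in quotes. arm_command: Moves the arm, as the interface text tells. Its arguments: {"type":"object","properties":{"motion":{"type":"array"},"grip_force":{"type":"number"}},"required":["motion"]}

```bash
mkdir -p pics; ls
cat > h.py <<'E'
import numpy as np, cv2
from cell import robot
def cam(n):
    d=robot.read_camera(n); np.savez(f'/tmp/{n}.npz',**d); return d
def load(n): return dict(np.load(f'/tmp/{n}.npz'))
def pts(d):
    im=d['image'];H,W=im.shape[:2];f=H/2/np.tan(np.radians(float(d['fov_y']))/2)
    v,u=np.mgrid[:H,:W];z=d['z_map']
    P=np.stack([(u-d['cx'])/f*z,(v-d['cy'])/f*z,z,np.ones_like(z)],-1)@np.array(d['cam_to_world']).T
    P[z==0]=np.nan
    return P[...,:3]
E
python3 - <<'E'
from h import *
for n in('side','top'):
    d=cam(n); cv2.imwrite(f'pics/{n}0.png',cv2.resize(d['image'][...,::-1],(800,600))); print(d['fov_y'],d['cx'],d['cy'],np.round(d['cam_to_world'],3))
print(robot.observe())
E
```

```text
pics
45.425484969397885 275.6115328559872 211.0806516900331 [[ 0.979 -0.102  0.176  0.279]
 [-0.204 -0.471  0.858 -1.073]
 [-0.004 -0.876 -0.482  0.682]
 [ 0.     0.     0.     1.   ]]
46.11685505897385 289.0570689490324 210.35677944335424 [[-0.021 -0.997  0.074  0.381]
 [-1.     0.021  0.002 -0.026]
 [-0.004 -0.074 -0.997  1.586]
 [ 0.     0.     0.     1.   ]]
{'time': 0.1, 'qpos': array([ 9.98980645e-01,  3.42657433e-01,  1.52491856e+00, -1.73982250e-05,
        1.27541128e+00, -1.45997203e-01]), 'qvel': array([-0.00204655,  0.00013359, -0.001698  ,  0.00026163,  0.0005923 ,
       -0.00089202]), 'joint_efforts': array([ 1.96515946e-03, -4.32004809e+01, -2.44695801e+01,  7.20659690e-02,
        5.26403252e-02, -6.97419227e-05]), 'tool_pos': array([0.21664267, 0.47781418, 0.22611321]), 'tool_rot': array([-3.14021045e+00, -1.86426994e-04,  2.71577912e+00]), 'contact_force': array([ 0.04707369,  0.61132773, -0.08400403]), 'torque': array([-0.02864577,  0.0319018 ,  0.00595227]), 'opening': 0.09154596322925365}
```

View pics/side0.png

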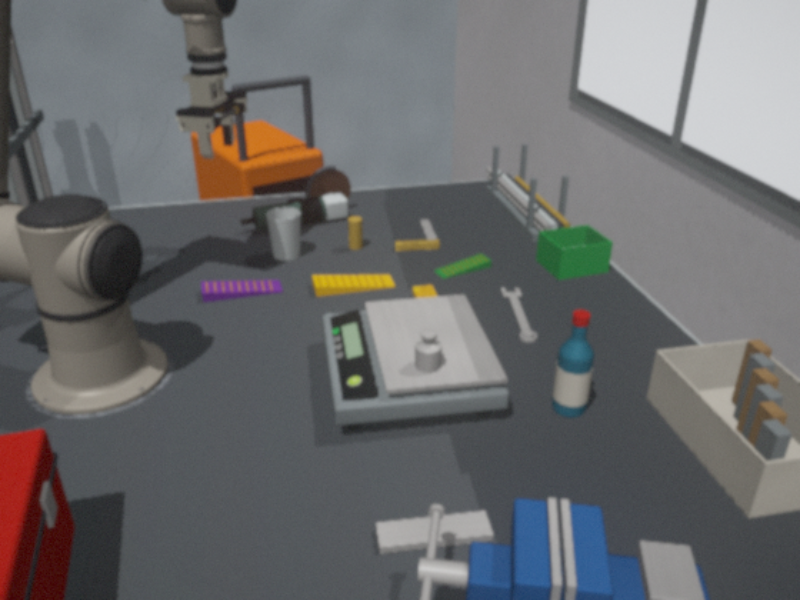

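View pics/top0.png

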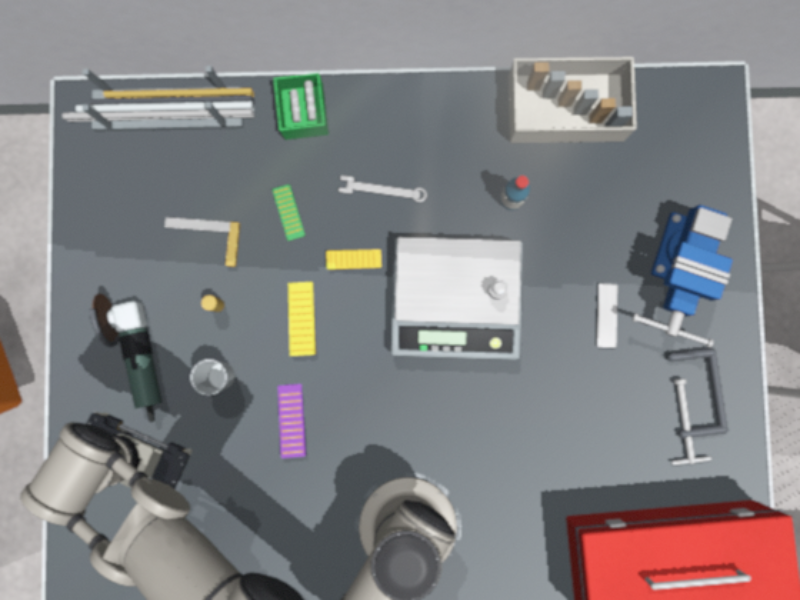

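In the 800-px top view there are four possible wedges: a small yellow one at (354,259), a large yellow one at (301,319), a green one at (288,212) and a purple one at (291,421). I choose the small yellow one because it is the smaller in its colour and lies beside the scale's +y side. Next I measure it and crop in close.

Run:
```python
from h import *
d=load('top');P=pts(d);im=d['image']
crop=im[140:260,200:380];cv2.imwrite('pics/crop0.png',cv2.resize(crop[...,::-1],(800,533),interpolation=cv2.INTER_CUBIC))
hsv=cv2.cvtColor(im,cv2.COLOR_RGB2HSV)
m=cv2.inRange(hsv,(20,120,120),(35,255,255))
n,l,s,c=cv2.connectedComponentsWithStats(m)
for i in range(1,n):
    if s[i,4]<150: continue
    Q=P[l==i];Q=Q[~np.isnan(Q[:,0])]
    r=cv2.minAreaRect((Q[:,:2]*1000).astype(np.float32))
    print(c[i]*800/560,s[i,4],r,np.percentile(Q[:,2],[1,50,99]))
    # height along long axis
    ctr=np.array(r[0])/1000; 
    A=np.c_[Q[:,:2]-ctr,np.ones(len(Q))]; k=np.linalg.lstsq(A,Q[:,2],rcond=None)[0]; print(' slope',k, cv2.boxPoints(r).round(1).tolist())
# scale: height 78mm pan, housing
Z=P[...,2]
reg=np.zeros(Z.shape,bool);reg[150:265,265:380]=True
for lo,hi in((.05,.1),(.072,.085)):
    M=reg&(Z>lo)&(Z<hi); Q=P[M]; r=cv2.minAreaRect((Q[:,:2]*1000).astype(np.float32)); print(lo,M.sum(),r,cv2.boxPoints(r).round(1).tolist(),np.median(Q[:,2]))
print(np.nanmedian(Z[230:250,230:260]))
```

```text
[179.05775076  92.83977421] 329 ((972.8389892578125, 489.87750244140625), (13.501731872558594, 327.1553039550781), 0.05531414598226547) [0.04431989 0.05288871 0.06065412]
 slope [ 0.00055089 -0.00020786  0.05270814] [[965.9000244140625, 653.4000244140625], [966.2000122070312, 326.29998779296875], [979.7000122070312, 326.29998779296875], [979.4000244140625, 653.5]]
[352.5178215  258.55146849] 501 ((596.5767211914062, 111.04208374023438), (123.97943878173828, 44.155548095703125), 89.87366485595703) [-0.00408573  0.00747758  0.01879377]
 slope [-0.05928786  0.07955893  0.00760385] [[574.4000244140625, 49.099998474121094], [618.5, 49.0], [618.7999877929688, 173.0], [574.5999755859375, 173.10000610351562]]
[300.97624471 318.61373251] 878 ((464.7958984375, 228.7618865966797), (162.59886169433594, 57.913570404052734), 1.9818861484527588) [-0.00370964  0.01158412  0.02512165]
 slope [-0.11955236 -0.02553069  0.01108604] [[382.5, 254.89999389648438], [384.5, 197.0], [547.0, 202.60000610351562], [545.0, 260.5]]
0.05 7225 ((498.2691955566406, -119.33100891113281), (279.936279296875, 256.57135009765625), 87.02139282226562) [[362.8999938964844, -252.39999389648438], [619.0999755859375, -265.79998779296875], [633.7000122070312, 13.800000190734863], [377.3999938964844, 27.100000381469727]] 0.07493219271684581
0.072 4490 ((521.7474365234375, -120.65611267089844), (264.45526123046875, 208.86451721191406), 86.90274810791016) [[410.29998779296875, -247.0], [618.9000244140625, -258.29998779296875], [633.2000122070312, 5.699999809265137], [424.6000061035156, 17.0]] 0.07734831476659187
-0.0008200142337226879
```

View pics/crop0.png

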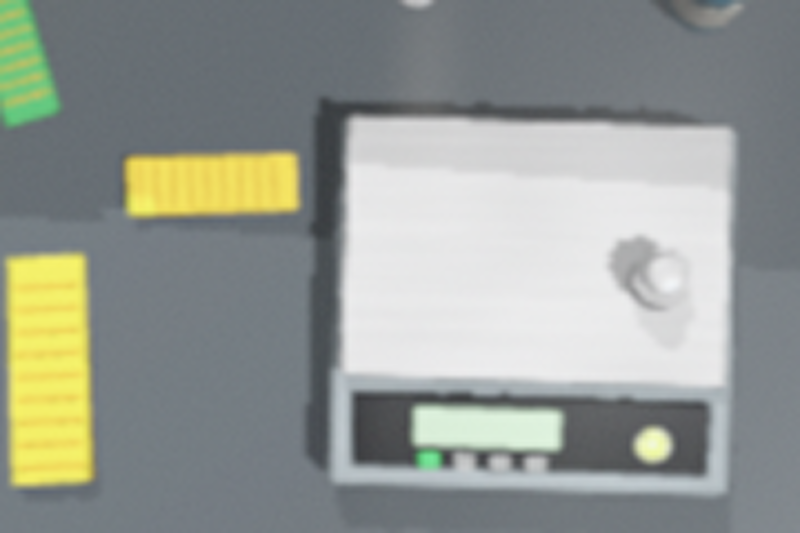

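```bash
cat > fit.py <<'E'
from h import *
from scipy.optimize import minimize
def proj(d,X):
    T=np.linalg.inv(d['cam_to_world']);f=210/np.tan(np.radians(float(d['fov_y']))/2)
    c=X@T[:3,:3].T+T[:3,3];return np.c_[c[:,0]/c[:,2]*f+d['cx'],c[:,1]/c[:,2]*f+d['cy']]
def model(p,L=.12,W=.04):
    x,y,a=p;B=np.array([[sx*L/2,sy*W/2,z] for sx,h in((-1,.016),(1,.002)) for sy in(-1,1) for z in(0,h)])
    R=np.array([[np.cos(a),-np.sin(a),0],[np.sin(a),np.cos(a),0],[0,0,1]]);return B@R.T+[x,y,0]
def fitwedge(d,p0,S=8):
    im=d['image'].astype(np.float32)
    s=(im[...,:2].mean(-1)-im[...,2]) # yellowness
    u0=proj(d,np.array([[p0[0],p0[1],0]]))[0].astype(int)
    x0,y0=u0-40; c=s[y0:y0+80,x0:x0+80]
    def ren(p):
        h=cv2.convexHull(((proj(d,model(p))-[x0,y0]+.5)*S).astype(np.float32))
        m=np.zeros((80*S,80*S),np.uint8);cv2.fillPoly(m,[np.round(h).astype(np.int32)],255)
        return cv2.GaussianBlur(cv2.resize(m,(80,80),interpolation=cv2.INTER_AREA).astype(np.float32)/255,(0,0),.7)
    def cost(q):
        r=ren([q[0]/1e3,q[1]/1e3,q[2]/1e2]); k=np.linalg.lstsq(np.c_[r.ravel(),np.ones(r.size)],c.ravel(),rcond=None)
        return float(k[1][0])
    q0=np.array([p0[0]*1e3,p0[1]*1e3,p0[2]*1e2])
    r=minimize(cost,q0,method='Nelder-Mead',options=dict(initial_simplex=q0+np.vstack([np.zeros(3),np.eye(3)*6]),xatol=.1,fatol=1))
    return r.x/[1e3,1e3,1e2],r.fun/np.var(c)/c.size
def geom():  # print wedge & foot
    d=cam('top');return d
E
python3 - <<'E'
from fit import *
d=load('top')
for a in(-1.65,-1.5): print(fitwedge(d,[.596,.111,a]))
P=pts(d);Z=P[...,2]
# test weight, oil can
for n,(u,v) in dict(weight=(497,288),oil=(515,190),green=(288,212)).items():
    print(n,np.nanmedian(P[int(v*.7)-2:int(v*.7)+3,int(u*.7)-2:int(u*.7)+3].reshape(-1,3),axis=0).round(3))
E
```

```text
(array([ 0.597301  ,  0.11013009, -1.55662098]), np.float64(0.42271938083590926))
(array([ 0.5972798 ,  0.10996674, -1.55261465]), np.float64(0.42251172945466786))
weight [ 0.513 -0.195  0.134]
oil [ 0.718 -0.241  0.123]
green [0.708 0.258 0.009]
```

```bash
sed -i "s/    x0,y0=u0-40;/    s[195:260,195:224]=np.median(s)\n    x0,y0=u0-40;/" fit.py
cat > scale.py <<'E'
from fit import *
def fitpoly(d,p0):
    # pan: rect x -? fit pan top outline by brightness: own x from xl to 126, y +-132
    P=pts(d);Z=P[...,2];M=(Z>.068)&(Z<.086)&(P[...,0]>.35)&(P[...,0]<.7)&(P[...,1]>-.3)&(P[...,1]<.06)
    M=cv2.morphologyEx(M.astype(np.uint8),cv2.MORPH_OPEN,np.ones((3,3)))
    n,l,s,c=cv2.connectedComponentsWithStats(M);i=1+np.argmax(s[1:,4]);M=l==i
    Q=P[M][:,:2];r=cv2.minAreaRect((Q*1000).astype(np.float32));return r,cv2.boxPoints(r)
E
python3 - <<'E'
from scale import *
d=load('top')
for a in(-1.65,-1.5): print(fitwedge(d,[.596,.111,a]))
# pan edges in image -> lines at z=.078 ; brightness threshold
im=d['image'];g=im.min(-1)
m=cv2.inRange(g,165,255);n,l,s,c=cv2.connectedComponentsWithStats(m)
f=210/np.tan(np.radians(float(d['fov_y']))/2);T=d['cam_to_world']
def bp(uv,z):
    r=np.c_[(uv[:,0]-d['cx'])/f,(uv[:,1]-d['cy'])/f,np.ones(len(uv))]@T[:3,:3].T
    return T[:3,3]+r*((z-T[2,3])/r[:,2])[:,None]
i=l[200,310];print(s[i])
ct=max(cv2.findContours((l==i).astype(np.uint8),cv2.RETR_EXTERNAL,cv2.CHAIN_APPROX_NONE)[0],key=cv2.contourArea)[:,0].astype(float)
W=bp(ct,.078)[:,:2]*1000
r=cv2.minAreaRect(W.astype(np.float32));print(r,cv2.boxPoints(r).round(1).tolist())
print(fitpoly(d,None))
E
```

```text
(array([ 0.59730572,  0.11000328, -1.54981507]), np.float64(0.03227742790665532))
(array([ 0.59723994,  0.10985307, -1.55307729]), np.float64(0.03209149641998165))
[ 275  167   90   84 5653]
((499.04388427734375, -117.56881713867188), (270.57720947265625, 252.6327362060547), 86.94975280761719) [[365.70001220703125, -245.89999389648438], [618.0, -259.3999938964844], [632.4000244140625, 10.800000190734863], [380.1000061035156, 24.200000762939453]]
(((536.153076171875, -121.77084350585938), (265.325439453125, 180.63877868652344), 87.02593231201172), array([[ 439.07227  , -249.56876  ],
       [ 619.4678   , -258.941    ],
       [ 633.2339   ,    6.027069 ],
       [ 452.83838  ,   15.3993225]], dtype=float32))
```

```bash
cat > mv.py <<'E'
from h import *
from scipy.spatial.transform import Rotation as Ro
def to(p,yaw):
    o=robot.observe();R=Ro.from_euler('xyz',o['tool_rot']);
    t=R.inv().apply(np.array(p)-o['tool_pos'])/.3
    w=(R.inv()*Ro.from_euler('xyz',[np.pi,0,yaw])).as_rotvec()/(np.pi/2)
    print('t',o['time'],'pos',o['tool_pos'].round(4),'rot',o['tool_rot'].round(4),'F',o['contact_force'].round(2)); print('cmd',w.round(4),t.round(4))
E
python3 - <<'E'
from mv import *
to([.42,.34,.2],1.6185); to([.5943,.210,.12],1.6185)
E
```

```text
t 0.1 pos [0.2166 0.4778 0.2261] rot [-3.1402e+00 -2.0000e-04  2.7158e+00] F [ 0.05  0.61 -0.08]
cmd [-9.000e-04  4.000e-04  6.985e-01] [-0.8071 -0.1382  0.0871]
t 0.1 pos [0.2166 0.4778 0.2261] rot [-3.1402e+00 -2.0000e-04  2.7158e+00] F [ 0.05  0.61 -0.08]
cmd [-9.000e-04  4.000e-04  6.985e-01] [-1.5153 -0.2925  0.3538]
```

Emit:
arm_command --motion '[[[0,0,0.7,-0.8,-0.14,0.08,-1],[0,0,0.7,-0.8,-0.14,0.08,-1],[0,0,0.7,-0.8,-0.14,0.08,-1],[0,0,0.7,-0.8,-0.14,0.08,-1],[0,0,0.7,-0.8,-0.14,0.08,-1],[0,0,0.7,-0.8,-0.14,0.08,-1],[0,0,0.7,-0.8,-0.14,0.08,-1],[0,0,0.7,-0.8,-0.14,0.08,-1]]]' --grip_force 10

```text
time: 0.9
tool_pos: [0.4183, 0.3401, 0.2021]
tool_rot: [-3.14, 0.0, 1.61]
contact_force: [0.6, 0.2, 0.3]
opening: 0.0323
```

Run:
```python
from mv import *
to([.5943,.210,.08],1.6185)
```

```text
t 0.9 pos [0.4183 0.3401 0.2021] rot [-3.1404e+00  5.0000e-04  1.6100e+00] F [0.63 0.25 0.31]
cmd [-0.0007  0.0003 -0.0054] [-0.4562  0.5698  0.4067]
```

Emit:
arm_command --motion '[[[0,0,-0.005,-0.456,0.57,0.2,-1],[0,0,-0.005,-0.456,0.57,0.2,-1],[0,0,-0.005,-0.456,0.57,0.407,-1],[0,0,-0.005,-0.456,0.57,0.407,-1],[0,0,-0.005,-0.456,0.57,0.407,-1],[0,0,-0.005,-0.456,0.57,0.407,-1],[0,0,-0.005,-0.456,0.57,0.407,-1],[0,0,-0.005,-0.456,0.57,0.407,-1]]]'

```text
time: 1.7
tool_pos: [0.5947, 0.2127, 0.0813]
tool_rot: [3.141, -0.0, 1.625]
contact_force: [-0.2, -1.2, -0.3]
opening: 0.0004
```

Run:
```python
from mv import *
to([.5943,.210,.005],1.6185)
for n in('side','top'):
    d=cam(n); im=d['image'][...,::-1]
    c=im[140:240,180:340] if n=='side' else im[120:250,180:340]
    cv2.imwrite(f'pics/{n}1.png',cv2.resize(c,None,fx=4.5,fy=4.5,interpolation=cv2.INTER_CUBIC))
```

```text
t 1.7 pos [0.5947 0.2127 0.0813] rot [ 3.1413e+00 -5.0000e-04  1.6246e+00] F [-0.2  -1.17 -0.25]
cmd [ 0.0002 -0.0003  0.0039] [-0.0089 -0.0019  0.2544]
```

View pics/side1.png

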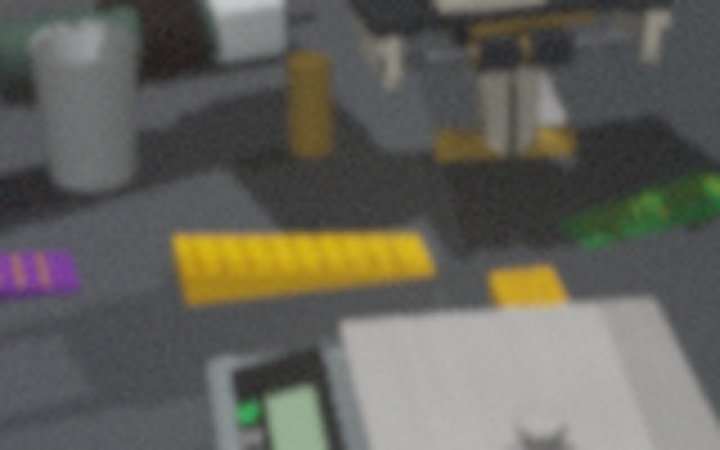

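View pics/top1.png

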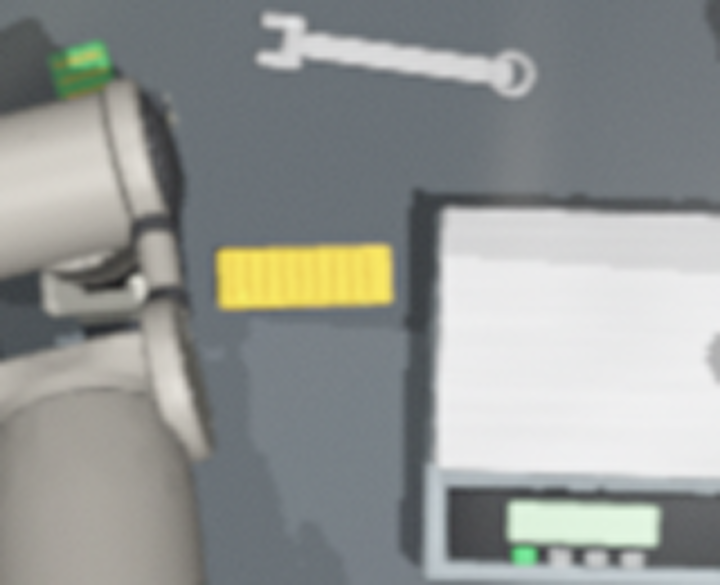

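The side view shows the closed fingers at (510,120), behind the wedge's heel at (530,290). In the top view the wedge lies at (305,277), untouched. I lower the fingers now.

Emit:
arm_command --motion '[[[0,0,0.003,-0.009,-0.002,0.13,-1],[0,0,0.003,-0.009,-0.002,0.2,-1],[0,0,0.003,-0.009,-0.002,0.24,-1],[0,0,0.003,-0.009,-0.002,0.252,-1],[0,0,0.003,-0.009,-0.002,0.252,-1]]]'

```text
time: 2.3
tool_pos: [0.5949, 0.2098, 0.0058]
tool_rot: [3.14, -0.0, 1.62]
contact_force: [0.4, 0.5, 0.3]
opening: 0.0004
```

Run:
```python
from mv import *
to([.5958,.1796,.005],1.6185)
to([.6,.090,.005],1.6185)
```

```text
t 2.3 pos [0.5949 0.2098 0.0058] rot [ 3.1404e+00 -3.0000e-04  1.6201e+00] F [0.44 0.52 0.27]
cmd [ 0.0007 -0.0002  0.001 ] [-0.1006 -0.002   0.0028]
t 2.3 pos [0.5949 0.2098 0.0058] rot [ 3.1404e+00 -3.0000e-04  1.6201e+00] F [0.44 0.52 0.27]
cmd [ 0.0007 -0.0002  0.001 ] [-0.3996 -0.0027  0.0027]
```

Emit:
arm_command --motion '[[[0,0,0,-0.04,0,0,-1],[0,0,0,-0.075,0,0,-1],[0,0,0,-0.1,0,0,-1],[0,0,0,-0.12,0,0,-1],[0,0,0,-0.14,0,0,-1],[0,0,0,-0.16,0,0,-1],[0,0,0,-0.18,0,0,-1],[0,0,0,-0.2,0,0,-1]]]'

```text
time: 3.1
tool_pos: [0.5976, 0.1488, 0.005]
tool_rot: [3.142, -0.0, 1.62]
contact_force: [-0.2, 0.7, 0.7]
opening: 0.0002
```

Run:
```python
from mv import *
to([.6,.090,.005],1.6185)
for n in('side','top'):
    d=cam(n); im=d['image'][...,::-1]
    c=im[140:240,180:340] if n=='side' else im[120:250,180:340]
    cv2.imwrite(f'pics/{n}2.png',cv2.resize(c,None,fx=4.5,fy=4.5,interpolation=cv2.INTER_CUBIC))
```

```text
t 3.1 pos [0.5976 0.1488 0.005 ] rot [ 3.1416e+00 -1.0000e-04  1.6195e+00] F [-0.19  0.74  0.66]
cmd [ 0.     -0.0001  0.0006] [-0.1963 -0.0015  0.    ]
```

View pics/top2.png

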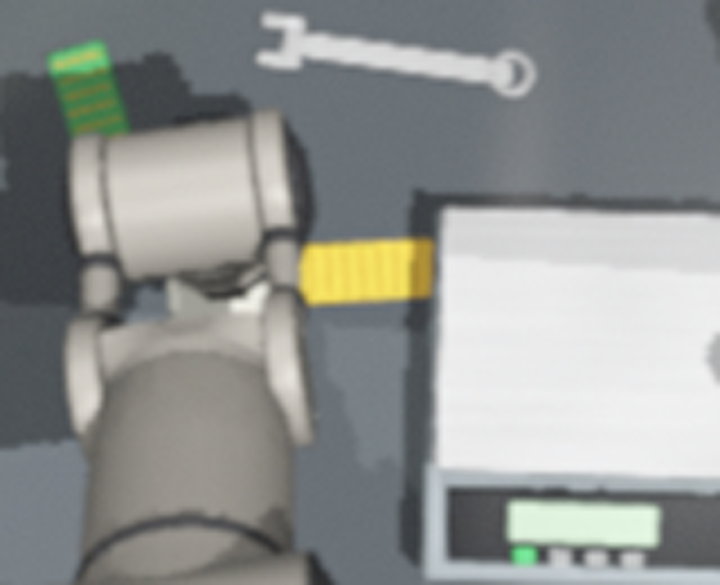

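View pics/side2.png

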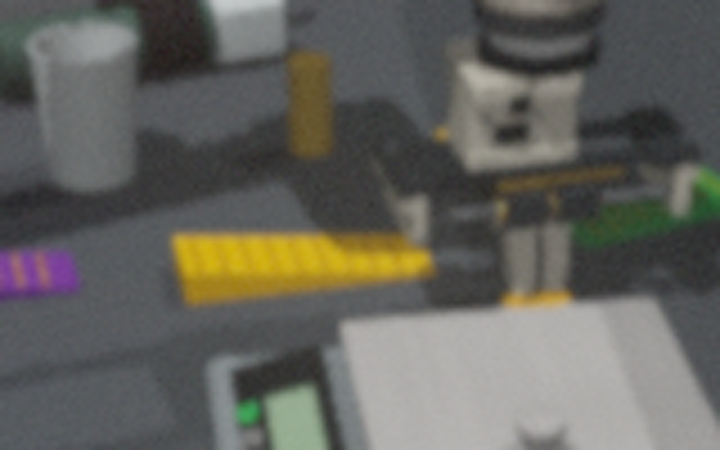

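The top view shows the wedge pushed straight, its front at (432,270) going under the pan edge. In the side view the fingers at (540,260) sit squarely on the heel. Next I go in smaller steps and watch the force.

Emit:
arm_command --motion '[[[0,0,0,-0.02,0,0,-1],[0,0,0,-0.04,0,0,-1],[0,0,0,-0.06,0,0,-1],[0,0,0,-0.08,0,0,-1],[0,0,0,-0.1,0,0,-1],[0,0,0,-0.11,0,0,-1],[0,0,0,-0.12,0,0,-1],[0,0,0,-0.12,0,0,-1]]]'

```text
time: 4.0
tool_pos: [0.5994, 0.1129, 0.005]
tool_rot: [3.142, -0.0, 1.619]
contact_force: [-0.2, 0.3, 0.2]
opening: 0.0005
```

Run:
```python
from mv import *
to([.6,.090,.005],1.6185)
```

```text
t 4.0 pos [0.5994 0.1129 0.005 ] rot [ 3.1415 -0.      1.619 ] F [-0.25  0.31  0.23]
cmd [ 0.     -0.      0.0003] [-0.0764 -0.0016  0.0001]
```

Emit:
arm_command --motion '[[[0,0,0,-0.01,0,0,-1],[0,0,0,-0.02,0,0,-1],[0,0,0,-0.03,0,0,-1],[0,0,0,-0.03,0,0,-1]]]'

```text
time: 4.4
tool_pos: [0.5998, 0.1039, 0.005]
tool_rot: [3.141, 0.0, 1.619]
contact_force: [0.5, -1.0, -0.8]
opening: 0.0005
```

Emit:
arm_command --motion '[[[0,0,0,-0.005,0,0,-1],[0,0,0,-0.01,0,0,-1],[0,0,0,-0.01,0,0,-1]]]'

```text
time: 4.7
tool_pos: [0.5999, 0.1011, 0.005]
tool_rot: [3.142, -0.0, 1.619]
contact_force: [-0.4, 0.1, 0.3]
opening: 0.0007
```

Emit:
arm_command --motion '[[[0,0,0,-0.005,0,0,-1],[0,0,0,-0.01,0,0,-1],[0,0,0,-0.01,0,0,-1]]]'

```text
time: 5.0
tool_pos: [0.6001, 0.0981, 0.005]
tool_rot: [3.142, 0.0, 1.619]
contact_force: [-0.4, -0.1, 0.2]
opening: 0.0007
```

Emit:
arm_command --motion '[[[0,0,0,-0.005,0,0,-1],[0,0,0,-0.01,0,0,-1],[0,0,0,-0.01,0,0,-1]]]'

```text
time: 5.3
tool_pos: [0.6002, 0.0951, 0.005]
tool_rot: [3.142, 0.0, 1.619]
contact_force: [0.1, -0.1, -0.0]
opening: 0.0005
```

Emit:
arm_command --motion '[[[0,0,0,-0.005,0,0,-1],[0,0,0,-0.008,0,0,-1],[0,0,0,-0.008,0,0,-1]]]'

```text
time: 5.6
tool_pos: [0.6003, 0.0933, 0.005]
tool_rot: [3.141, -0.001, 1.619]
contact_force: [0.5, 3.3, -0.4]
opening: 0.0007
```

Emit:
arm_command --motion '[[[0,0,0,-0.004,0,0,-1],[0,0,0,-0.006,0,0,-1],[0,0,0,-0.006,0,0,-1]]]'

```text
time: 5.9
tool_pos: [0.6003, 0.0923, 0.0051]
tool_rot: [3.141, -0.002, 1.619]
contact_force: [0.5, 7.6, 0.2]
opening: 0.0007
```

Run:
```python
from mv import *
import time
for i in range(4):
    d=cam('side');print(robot.observe()['contact_force'].round(2),robot.observe()['tool_pos'].round(4))
cv2.imwrite('pics/side3.png',cv2.resize(d['image'][140:260,180:340,::-1],None,fx=4.5,fy=4.5,interpolation=cv2.INTER_CUBIC))
```

```text
[0.14 8.31 0.17] [0.6003 0.0923 0.005 ]
[-0.32  6.54  0.65] [0.6003 0.0923 0.005 ]
[ 1.13  7.95 -0.8 ] [0.6003 0.0923 0.005 ]
[0.57 6.34 0.5 ] [0.6003 0.0923 0.0051]
```

View pics/side3.png

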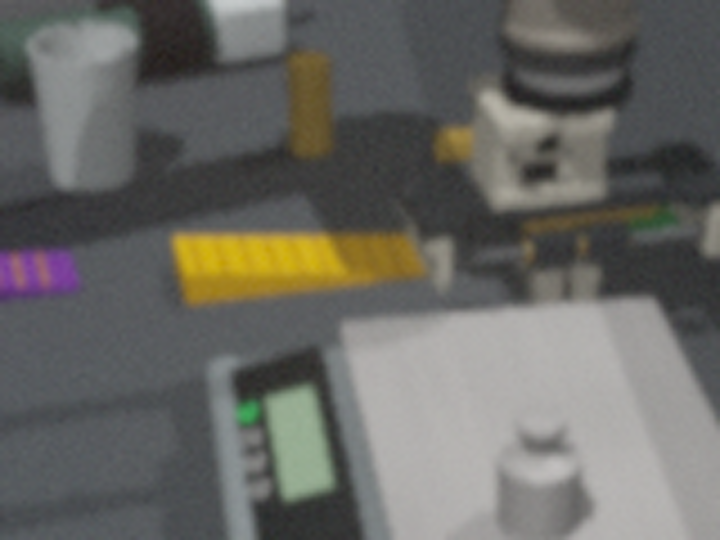

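The push holds at about 7 N, and the wedge locks itself. In the side view the fingers (565,280) are still on the heel behind the pan edge, and the scale and test weight are unmoved. I back off and check.

Emit:
arm_command --motion '[[[0,0,0,0.02,0,0,-1],[0,0,0,0.06,0,0,-1],[0,0,0,0.12,0,0,-1],[0,0,0,0.2,0,-0.1,-1],[0,0,0,0.3,0,-0.25,-1],[0,0,0,0.4,0,-0.4,-1],[0,0,0,0.4,0,-0.5,-1],[0,0,0,0.4,0,-0.5,-1]]]'

```text
time: 6.9
tool_pos: [0.5969, 0.2143, 0.1614]
tool_rot: [3.13, -0.002, 1.622]
contact_force: [-0.3, -0.4, 0.5]
opening: 0.0004
```

Run:
```python
from scale import *
from mv import *
d0=load('top');d=cam('top')
print(fitpoly(d0,None)[0],fitpoly(d,None)[0])
print(robot.observe()['tool_pos'],robot.observe()['contact_force'])
cv2.imwrite('pics/top4.png',cv2.resize(d['image'][120:250,180:340,::-1],None,fx=4.5,fy=4.5,interpolation=cv2.INTER_CUBIC))
d=cam('side')
cv2.imwrite('pics/side4.png',cv2.resize(d['image'][140:260,200:360,::-1],None,fx=4.5,fy=4.5,interpolation=cv2.INTER_CUBIC))
to([.605,-.015,.11],1.6185)
```

```text
((536.3505859375, -121.64363098144531), (265.1000061035156, 181.02540588378906), 87.01152801513672) ((536.2371826171875, -121.69511413574219), (265.2036437988281, 180.77780151367188), 86.95845031738281)
[0.59553877 0.21315319 0.15812833] [ 0.18656775 -0.6100403   0.16232233]
t 7.0 pos [0.5944 0.2122 0.1557] rot [ 3.1400e+00 -1.0000e-04  1.6207e+00] F [-0.26 -0.79 -0.32]
cmd [ 0.001  -0.0001  0.0014] [-0.7581 -0.0028  0.1523]
```

View pics/top4.png

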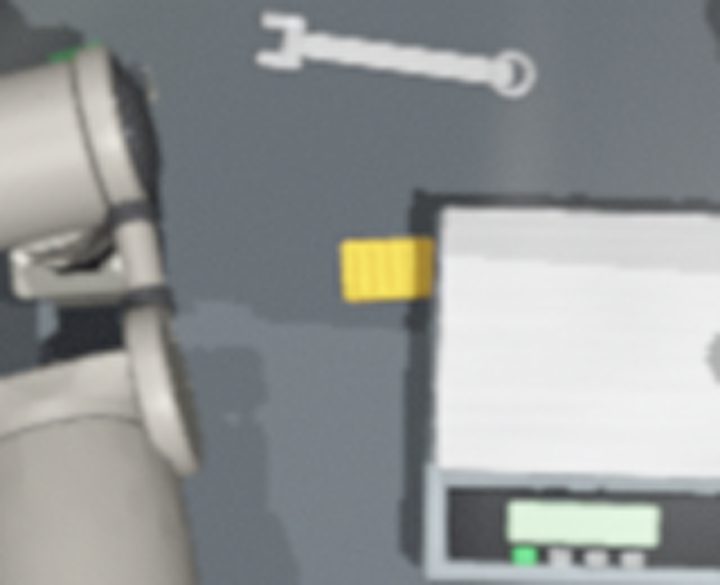

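View pics/side4.png

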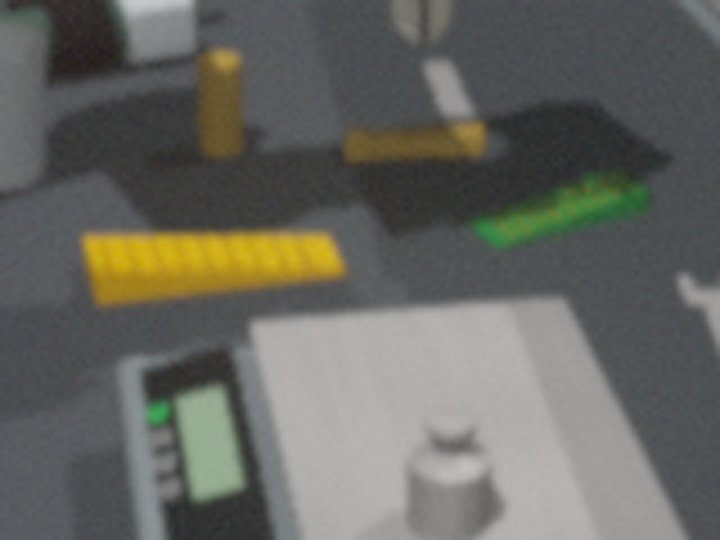

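The top view shows the wedge protruding at (387,269), straight, with 60% hidden under the scale. The pan pose is unchanged to within 0.2 mm. Next I press on the pan corner.

Emit:
arm_command --motion '[[[0,0,0,-0.1,0,0,-1],[0,0,0,-0.24,0,0,-1],[0,0,0,-0.38,0,0,-1],[0,0,0,-0.52,0,0,-1],[0,0,0,-0.65,0,0.05,-1],[0,0,0,-0.75,0,0.1,-1],[0,0,0,-0.758,0,0.15,-1],[0,0,0,-0.758,0,0.15,-1]]]'

```text
time: 7.8
tool_pos: [0.6031, -0.0172, 0.106]
tool_rot: [-3.134, -0.002, 1.617]
contact_force: [-0.6, 0.9, -0.8]
opening: 0.0005
```

Run:
```python
from mv import *
to([.605,-.015,.082],1.6185)
d=cam('side')
cv2.imwrite('pics/side5.png',cv2.resize(d['image'][140:280,200:370,::-1],None,fx=4,fy=4,interpolation=cv2.INTER_CUBIC))
```

```text
t 7.8 pos [ 0.6031 -0.0172  0.106 ] rot [-3.1338e+00 -1.6000e-03  1.6167e+00] F [-0.56  0.85 -0.77]
cmd [-0.005  -0.001  -0.0011] [0.0067 0.0074 0.0798]
```

View pics/side5.png

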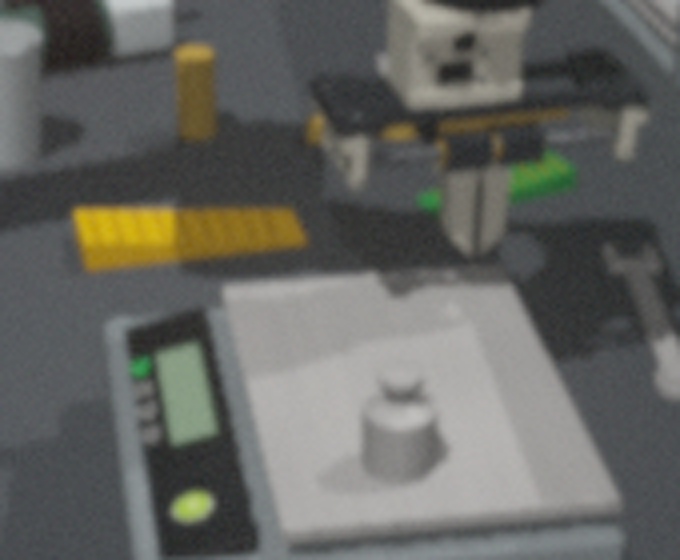

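The fingers hover at (478,250), above the pan's far right corner at (515,282). The test weight at (400,430) is clear.

Emit:
arm_command --motion '[[[0,0,0,0,0,0.04,-1],[0,0,0,0,0,0.07,-1],[0,0,0,0,0,0.075,-1],[0,0,0,0,0,0.075,-1]]]'

```text
time: 8.25
tool_pos: [0.6054, -0.0156, 0.0871]
tool_rot: [-3.141, -0.0, 1.62]
contact_force: [-0.6, 0.9, -0.1]
opening: 0.0004
```

Run:
```python
from mv import *
to([.605,-.015,.079],1.6185)
```

```text
t 8.25 pos [ 0.6054 -0.0156  0.0871] rot [-3.1408e+00 -2.0000e-04  1.6201e+00] F [-0.58  0.93 -0.13]
cmd [-0.0005 -0.0002  0.001 ] [ 0.0021 -0.0011  0.027 ]
```

Emit:
arm_command --motion '[[[0,0,0,0,0,0.015,-1],[0,0,0,0,0,0.024,-1],[0,0,0,0,0,0.028,-1],[0,0,0,0,0,0.028,-1]]]'

```text
time: 8.65
tool_pos: [0.6055, -0.0162, 0.079]
tool_rot: [-3.141, -0.0, 1.619]
contact_force: [-0.5, 0.2, -0.6]
opening: 0.0008
```

Emit:
arm_command --motion '[[[0,0,0,0,0,0.003,-1],[0,0,0,0,0,0.003,-1]]]'

```text
time: 8.85
tool_pos: [0.6057, -0.0162, 0.0783]
tool_rot: [3.141, -0.0, 1.619]
contact_force: [0.3, -0.6, -0.1]
opening: 0.0006
```

Emit:
arm_command --motion '[[[0,0,0,0,0,0.003,-1],[0,0,0,0,0,0.003,-1]]]'

```text
time: 9.05
tool_pos: [0.6058, -0.0162, 0.0783]
tool_rot: [3.141, 0.0, 1.619]
contact_force: [-1.2, 0.0, 5.4]
opening: 0.0005
```

Emit:
arm_command --motion '[[[0,0,0,0,0,0.003,-1],[0,0,0,0,0,0.003,-1],[0,0,0,0,0,0.003,-1]]]'

```text
time: 9.35
tool_pos: [0.6058, -0.0162, 0.0782]
tool_rot: [3.14, 0.0, 1.62]
contact_force: [-3.6, 0.6, 11.1]
opening: 0.0004
```

Emit:
arm_command --motion '[[[0,0,0,0,0,0.001,-1],[0,0,0,0,0,0.001,-1],[0,0,0,0,0,0.001,-1],[0,0,0,0,0,0.001,-1],[0,0,0,0,0,0.001,-1]]]'

```text
time: 9.85
tool_pos: [0.6058, -0.0162, 0.0781]
tool_rot: [3.14, 0.0, 1.619]
contact_force: [-4.2, 0.3, 13.1]
opening: 0.0003
```

Under 13 N the pan dropped only 0.2 mm, so there is no rock. I let go and rise.

Emit:
arm_command --motion '[[[0,0,0,0,0,-0.01,-1],[0,0,0,0,0,-0.05,-1],[0,0,0,0,0,-0.15,-1],[0,0,0,0,0,-0.3,-1],[0,0,0,0.3,0,-0.4,-1],[0,0,0,0.5,0,-0.4,-1],[0,0,0,0.65,0,-0.4,-1],[0,0,0,0.8,0,-0.4,-1]]]'

```text
time: 10.65
tool_pos: [0.5961, 0.182, 0.1959]
tool_rot: [3.14, -0.0, 1.619]
contact_force: [1.0, 0.1, 0.1]
opening: 0.0007
```

Emit:
arm_command --motion '[[[0,0,0,0,0,0,-1],[0,0,0,0,0,0,-1],[0,0,0,0,0,0,-1]]]'

```text
time: 10.95
tool_pos: [0.5961, 0.1794, 0.1946]
tool_rot: [-3.142, 0.0, 1.619]
contact_force: [-0.2, -0.8, 0.3]
opening: 0.0008
```

Run:
```python
from scale import *
d=cam('top')
print(fitpoly(d,None)[0])
P=pts(d);M=(abs(P[...,2]-.078)<.008)&(P[...,0]>.46)&(P[...,0]<.62)&(P[...,1]>-.15)&(P[...,1]<0)
Q=P[M];print(np.linalg.lstsq(np.c_[Q[:,:2],np.ones(len(Q))],Q[:,2],rcond=None)[0])
o=robot.observe();print(o['time'],o['tool_pos'],o['contact_force'])
cv2.imwrite('pics/top6.png',cv2.resize(d['image'][...,::-1],(800,600)))
# heel edge of wedge
im=d['image'].astype(int);s=(im[...,0]+im[...,1])/2-im[...,2]
m=((s>70)&(P[...,0]>.56)&(P[...,0]<.64)&(P[...,1]>0)&(P[...,1]<.12));Q=P[m];print(m.sum(),Q.min(0),Q.max(0),Q.mean(0))
```

```text
((536.382568359375, -121.75080871582031), (265.0970153808594, 181.0336151123047), 86.93055725097656)
[ 0.00017766 -0.00211979  0.07693934]
11.0 [0.59625197 0.17898202 0.19452796] [-0.50015389  0.74158496 -0.50094058]
262 [ 0.57801532  0.0196954  -0.00817505] [0.62403564 0.08237549 0.02444093] [0.60090596 0.05155413 0.01054472]
```

View pics/top6.png

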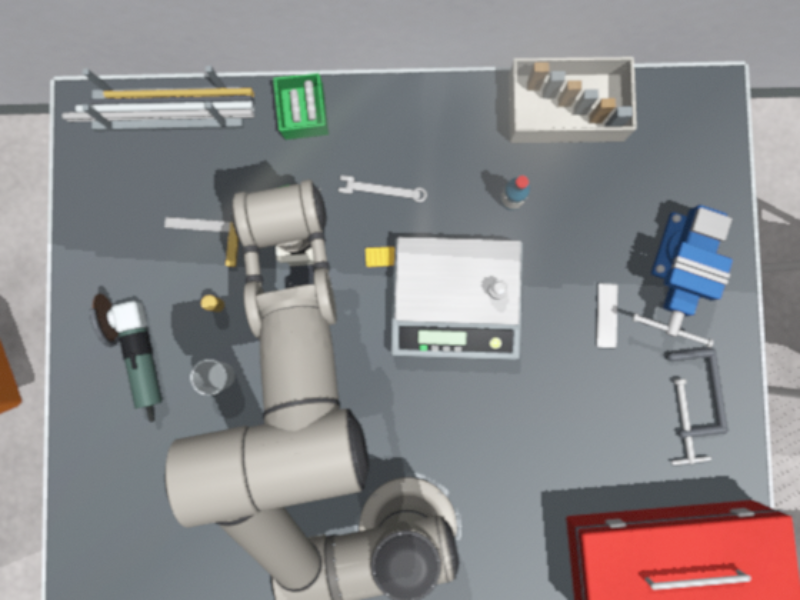

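The final top view shows the wedge at (380,257) under the scale's corner. The scale is level and in place, everything else is untouched, and the arm is clear. I hand in now.

```bash
python3 -c "
from cell import robot
print(robot.hand_in())"
```

```text
the job is handed in; nothing more can be done
None
```

The job is done and handed in at about 11 s; the hand-in gives no verdict. I pushed the small yellow wedge with closed fingers squarely on its heel, along a line through the short foot. I then backed off, pressed the pan corner over the foot, and let go.

- **Push on the wedge:** It took up the rock at a push of about 7 N. That is a little above the 3–6 N snug range but below the 10 N limit.
- **Press on the pan:** The corner held 13 N down and sank only about 0.2 mm, so it no longer rocks.
- **Last camera check:**
  - The scale moved less than 0.3 mm from its starting place, and its pan slope was about 0.002 rad.
  - The wedge's heel is still at y ≈ 0.082 m, where I left it.
  - By measurement, the foot's centre is within a few mm of the wedge's centre line.
  - The test weight and the other things visible in the picture look undisturbed; the arm hid part of the view. The arm touches nothing.
- **Not confirmed:** The force between wedge and foot could not be measured directly. I infer it from the push and press readings.

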